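Rack the coin rolls by size

ROBOT

A 6-joint arm with a two-finger parallel gripper is mounted at the origin on a cart in front of the work surface, level with it; the furniture and walls round the work are solid. World frame = base frame: x ahead of the robot, y to its left, z up, the work surface at z = 0. Lengths are in m, angles in rad, forces in N, time in s.
With the tool pointing down it reaches from about 0.35 to 0.95 m from the base axis. Payload 17.4 kg.
Tool frame: the origin (TCP) lies at the very end of the fingers, on their centre line; the grasp point (between the pads) lies 19 mm behind it; z points along the fingers, y is the line along which they close (so a half turn about z gives the same grasp; the last joint's range is limited). The gripper opens to 93 mm and grips with 3 to 60 N. Pads are 15 mm wide; open, the fingers measure 128 mm over their backs; the gripper's body (75 mm by 188 mm) begins 65 mm behind the grasp point.
Start: joints at [1.137, 0.116, 1.442, -0, 1.584, -0.038], TCP at [0.26, 0.623, 0.219] pointing down, gripper open.
Joint ranges: [-2.83, 2.83], [-0.83, 2.19], [0.07, 2.5], [-1.14, 4.28], [0.01, 3], [-2.97, 2.97]. Speed limits (rad/s): [1.89, 1.89, 2.22, 3.14, 3.14, 3.14].

INTERFACE

Orientations are given as a unit quaternion [x, y, z, w].
In Python, from plant import status, cams, robot gives the robot as it stands. The module is installed in compiled form; this text tells all that it offers.
- The arm moves only by the tool arm_command, never from a script. Its argument "commands" is text: rows parted by semicolons, each of 5 numbers parted by spaces: the shift along the tool's x, y, z in parts of the range, where 1.0 means 100 cm, then the turn about the tool's z in fractions of the full range, 1 being 120 degrees, then the opening, from 0 (shut) to 1 (fully open). In form: tx ty tz spin fingers; .... A call has 1 to 12 rows; each row is the pose to reach, as a shift and turn from the pose commanded when the call began, along the tool's axes at that moment; what a row does not reach only later rows make up. A row lasts 1/12 s, in which the tool goes at most 41.7 mm and 7.16 degrees, less where a joint would pass 70% of its speed; a pose out of reach is approached as far as the arm can. Shift and turn numbers lie between -1 and 1, and a call with a number outside is refused. A call with a gripper value outside its range is refused whole. The fingers move at their own pace and stop on an object; the grip force is fixed at half the most. Time passes only in rows, so rows that repeat a pose let the fingers close. It gives the time, the measured TCP pose, the force, the opening and the grip force at its end, in the units of the state.
- status.get_obs(): the state, without advancing time (a new reading comes with each control period).
- cams.get_image(name): name is "scene" or "side" or "wrist"; returns a dict with "pixels" (420x560x3 uint8, blue, green, red), "K" (3x3 intrinsics, pixels), "k1" (the pictures are not rectified: a ray, as slopes to the right and down, at radius r is drawn at 1 + k1 r^2 times it, then the intrinsics apply), "view" (4x4, takes a point from world to camera coordinates); the wrist camera has in their place "mount" (4x4, takes a point from camera to tool coordinates, whose origin is the TCP and whose axes are the flange's). Camera axes: x right, y down, z forward; pixel columns grow to the right and rows downward; lengths in m; the calibration is good to about 2 mm. A picture is of the moment at which its call begins: read the wrist's pose just before it. There is no depth.
- robot.close_job(): hands the job in; it is judged then, once.
The state is a dict: "time": time; "joint_positions": joint angles; "qvel": joint speeds; "joint_torque": joint torques, N m; "position": TCP position; "ee_rot": TCP orientation; "wrist_force": force on the tool from outside, world axes, zero at the start; "wrist_torque": the same for the moment, N m; "opening": opening from 0.0 (shut) to 1.0 (fully open); "grasp_force": force on a finger pad.
Only numpy, scipy, OpenCV 4.12 (cv2) and the standard library are available. Lean on these libraries where they do the work, as an engineer would, in place of code of your own. Each camera call takes 0.05 s, during which the arm holds its last target. There are 200 camera calls.

TASK

The petty cash has been counted and wrapped: put the five coin rolls away in the coin tray, each lying flat and fully home in the channel made for its size, so that they run in order from the thickest to the thinnest along the tray. Leave them all at rest there.

Things in the scene. Friction and masses are not known exactly. Their poses are not given: they have to be found in the camera images.
- roll_31: paper-wrapped roll of coins, red paper with two white bands and silvery end coins: a smooth cylinder 31 mm in diameter and 68 mm long, about 230 g, lying on its side on the desk, free to roll. Origin at its centre (15.5 mm above what it lies on); its x axis runs along the cylinder.
- roll_27: paper-wrapped roll of coins, grey paper with two white bands and brass-yellow end coins: a smooth cylinder 27 mm in diameter and 68 mm long, about 200 g, lying on its side on the desk, free to roll. Origin at its centre (13.5 mm above what it lies on); its x axis runs along the cylinder.
- roll_24: paper-wrapped roll of coins, orange paper with two white bands and silvery end coins: a smooth cylinder 24 mm in diameter and 68 mm long, about 200 g, lying on its side on the desk, free to roll. Origin at its centre (12 mm above what it lies on); its x axis runs along the cylinder.
- roll_21: paper-wrapped roll of coins, blue paper with two white bands and silvery end coins: a smooth cylinder 21 mm in diameter and 68 mm long, about 180 g, lying on its side on the desk, free to roll. Origin at its centre (10.5 mm above what it lies on); its x axis runs along the cylinder.
- roll_18: paper-wrapped roll of coins, green paper with two white bands and silvery end coins: a smooth cylinder 18 mm in diameter and 68 mm long, about 120 g, lying on its side on the desk, free to roll. Origin at its centre (9 mm above what it lies on); its x axis runs along the cylinder.
- channel_31: the widest (for 31 mm), at one end, of five coin channels (dark half-round seat in light grey) side by side in order of width in one fixed tray at any yaw. Origin: desk level under its middle; x along, y across, towards the wider ones. Floor z 5 mm, 34 mm wide, 82 mm between end walls. Cradles, tops z 21.5 mm, only beyond x +-22 mm; cut to the floor between for fingers. Seated rolls: 28 mm gaps.
- channel_27: second widest (for 27 mm) of five coin channels (dark half-round seat in light grey) side by side in order of width in one fixed tray at any yaw. Origin: desk level under its middle; x along, y across, towards the wider ones. Floor z 5 mm, 30 mm wide, 82 mm between end walls. Cradles, tops z 19.5 mm, only beyond x +-22 mm; cut to the floor between for fingers. Seated rolls: 28 mm gaps.
- channel_24: the middle one (for 24 mm) of five coin channels (dark half-round seat in light grey) side by side in order of width in one fixed tray at any yaw. Origin: desk level under its middle; x along, y across, towards the wider ones. Floor z 5 mm, 27 mm wide, 82 mm between end walls. Cradles, tops z 18 mm, only beyond x +-22 mm; cut to the floor between for fingers. Seated rolls: 28 mm gaps.
- channel_21: second narrowest (for 21 mm) of five coin channels (dark half-round seat in light grey) side by side in order of width in one fixed tray at any yaw. Origin: desk level under its middle; x along, y across, towards the wider ones. Floor z 5 mm, 24 mm wide, 82 mm between end walls. Cradles, tops z 16.5 mm, only beyond x +-22 mm; cut to the floor between for fingers. Seated rolls: 28 mm gaps.
- channel_18: the narrowest (for 18 mm), at one end, of five coin channels (dark half-round seat in light grey) side by side in order of width in one fixed tray at any yaw. Origin: desk level under its middle; x along, y across, towards the wider ones. Floor z 5 mm, 21 mm wide, 82 mm between end walls. Cradles, tops z 15 mm, only beyond x +-22 mm; cut to the floor between for fingers. Seated rolls: 28 mm gaps.
Not all that is in view belongs to the job. Leave any blue look-alike of the channel_21 alone.

How it is judged:
By the outcome, as a careful person would: the job done as asked, in the order asked, and still so for the second after the job is handed in, with the robot touching nothing.
It also fails if it takes over 112 s, if anything falls off the work surface, if the arm or the gripper's body presses on something with over 40 N, if the wrist force passes 120 N, or if a joint passes its speed limit or range.

## Working session

There is one attempt and no reset: what is moved stays moved. The work goes in short steps, Python scripts to look and compute and a tool call to move; the robot and the scene stay as the last step left them, time stands still between calls to the robot, and variables do not carry over. Pictures are saved under pics/ and viewed, at most 14 in all, crops included, and the job is handed in when it is done.

Besides the shell and the picture viewer there is one more tool, called by a JSON object that holds its "api" and its "payload". arm_command: Moves the arm, as the interface text tells. Its arguments: {"type":"object","properties":{"commands":{"type":"string"}},"required":["commands"]}

```bash
mkdir -p pics
python3 - <<'E'
from plant import status,cams
import cv2,numpy as np
print(status.get_obs())
for n in("scene","side","wrist"):
    d=cams.get_image(n);cv2.imwrite(f"pics/{n}0.png",d["pixels"]);np.save(f"{n}0.npy",d,allow_pickle=True)
    print(n,{k:np.round(v,4).tolist() for k,v in d.items() if k!="pixels"})
E
```

```text
{'time': 0.0, 'joint_positions': array([ 1.13721152e+00,  1.16517511e-01,  1.44222452e+00, -1.69757104e-05,
        1.58400710e+00, -3.78138489e-02]), 'qvel': array([-2.29065834e-03, -6.97061467e-04, -6.13108699e-04, -9.11923502e-04,
       -3.42721878e-05,  2.98898674e-04]), 'joint_torque': array([-7.35648809e-04, -7.21225476e+01, -6.22622037e+01,  7.79063185e-02,
        2.34896987e-02, -1.12380633e-04]), 'position': array([0.26016759, 0.62264088, 0.21790922]), 'ee_rot': array([ 1.96596590e-01,  9.80484292e-01, -5.64233531e-04, -1.26779646e-04]), 'wrist_force': array([-0.40621725,  0.50506272,  0.21679883]), 'wrist_torque': array([ 0.05063312, -0.00337875,  0.01130996]), 'grasp_force': 0.0, 'opening': 1.0002911500453406}
scene {'K': [[514.0065, 0.0, 280.2507], [0.0, 514.0065, 211.6218], [0.0, 0.0, 1.0]], 'k1': -0.1579, 'view': [[0.8936, -0.4482, 0.022, -0.4184], [-0.2448, -0.5281, -0.8131, 0.2023], [0.3761, 0.7213, -0.5816, 1.3867], [0.0, 0.0, 0.0, 1.0]]}
side {'K': [[465.8845, 0.0, 277.2108], [0.0, 465.8845, 203.467], [0.0, 0.0, 1.0]], 'k1': -0.0998, 'view': [[0.9996, 0.0297, 0.002, -0.504], [0.0205, -0.6372, -0.7704, 0.0926], [-0.0216, 0.7701, -0.6375, 1.2694], [0.0, 0.0, 0.0, 1.0]]}
wrist {'K': [[369.4164, 0.0, 280.6067], [0.0, 369.4164, 207.5388], [0.0, 0.0, 1.0]], 'k1': -0.031, 'mount': [[-0.0001, -0.969, -0.247, 0.0684], [1.0, 0.0, -0.0007, 0.0001], [0.0007, -0.247, 0.969, -0.165], [0.0, 0.0, 0.0, 1.0]]}
```

View pics/scene0.png

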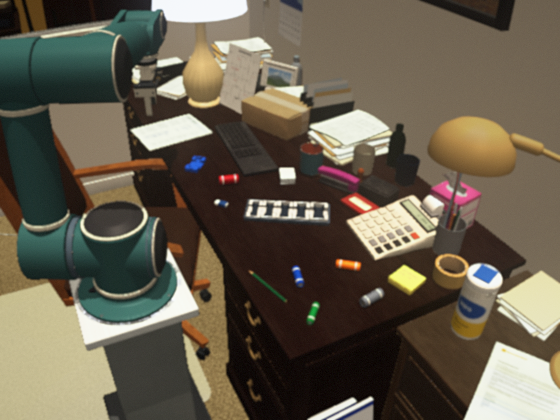

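View pics/side0.png

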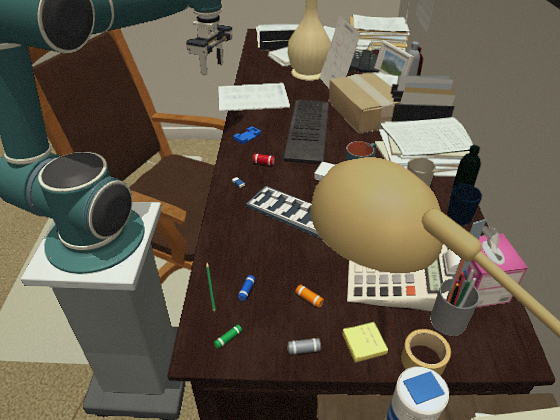

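The scene view shows red (229,179), orange (348,265), blue (297,276), green (314,313), grey (372,297) and the tray at (287,210). In the side view the lampshade hides the tray's right end.

```bash
cat > h.py <<'E'
import numpy as np,cv2
from scipy.spatial.transform import Rotation as R
def cal(d,obs=None):
    if "view" in d: V=np.array(d["view"])
    else:
        T=np.eye(4);T[:3,:3]=R.from_quat(obs["ee_rot"]).as_matrix();T[:3,3]=obs["position"]
        V=np.linalg.inv(T@np.array(d["mount"]))
    return np.array(d["K"]),d["k1"],V
def ray(c,px,z):
    K,k,V=c;px=np.atleast_2d(np.array(px,float))
    u=(px-K[:2,2])/[K[0,0],K[1,1]]
    s=u.copy()
    for _ in range(10): s=u/(1+k*(s**2).sum(1,keepdims=True))
    Ri=V[:3,:3].T;o=-Ri@V[:3,3];D=np.c_[s,np.ones(len(s))]@Ri.T
    return o+D*((z-o[2])/D[:,2])[:,None]
def proj(c,P):
    K,k,V=c;P=np.atleast_2d(P)@V[:3,:3].T+V[:3,3];s=P[:,:2]/P[:,2:]
    s=s*(1+k*(s**2).sum(1,keepdims=True));return s*[K[0,0],K[1,1]]+K[:2,2]
HS={"31":((0,10),(170,180),15.5),"24":((10,20),None,12),"21":((105,130),None,10.5),"18":((45,85),None,9)}
def mask(img,n):
    h=cv2.cvtColor(img,cv2.COLOR_BGR2HSV);a,b,z=HS[n]
    m=cv2.inRange(h,(a[0],140,60),(a[1],255,255))
    if b: m|=cv2.inRange(h,(b[0],140,60),(b[1],255,255))
    return m
E
python3 - <<'E'
from h import *
I={}
for n in("scene","side"):
    d=np.load(n+"0.npy",allow_pickle=True).item();c=cal(d);I[n]=(d,c)
    for r in HS:
        m=mask(d["pixels"],r);z=HS[r][2]/1000
        m=cv2.morphologyEx(m,cv2.MORPH_CLOSE,np.ones((7,7)))
        N,L,S,C=cv2.connectedComponentsWithStats(m)
        for i in range(1,N):
            if 60<S[i,4]<900:
                P=ray(c,C[i],z)[0]
                ys,xs=np.nonzero(L==i);Q=ray(c,np.c_[xs,ys],z)[:,:2]
                w,v=np.linalg.eigh(np.cov(Q.T))
                print(n,r,S[i,4],C[i].round(1),P.round(3),"yaw",round(np.degrees(np.arctan2(v[1,1],v[0,1]))%180,1),"len",(np.sqrt(12*w)*1000).round())
    if n=="scene": print("tray corners",ray(c,[(247,199),(329,201),(329,221),(245,219)],0.015).round(3),"grey",ray(c,(372,297),.0135))
    else: print("side tray",ray(c,[(262,187),(248,204)],0.015).round(3),"grey",ray(c,(304,346),.0135))
a=cv2.resize(I["scene"][0]["pixels"][160:330,190:400],None,fx=3.8,fy=3.5,interpolation=2);cv2.imwrite("pics/c1.png",a)
E
```

```text
scene 31 135 [ 62.4 153.6] [-0.073  0.822  0.015] yaw 96.0 len [ 16. 334.]
scene 31 156 [311.3 148.2] [0.828 0.447 0.015] yaw 113.8 len [68. 72.]
scene 31 366 [111.8 177. ] [0.073 0.56  0.015] yaw 11.3 len [205. 390.]
scene 31 74 [329.1 170. ] [0.806 0.275 0.015] yaw 62.0 len [40. 59.]
scene 31 755 [356.2 194.8] [0.806 0.095 0.015] yaw 64.7 len [ 92. 275.]
scene 31 200 [228.3 178.3] [0.45  0.374 0.015] yaw 171.0 len [62. 75.]
scene 31 507 [  9.6 204.8] [-0.289  0.537  0.015] yaw 99.9 len [ 43. 260.]
scene 31 152 [179.5 200.6] [0.25  0.313 0.015] yaw 84.7 len [ 25. 133.]
scene 31 116 [445.1 197.3] [ 1.082 -0.049  0.015] yaw 96.7 len [64. 97.]
scene 31 276 [348.  264.3] [ 0.585 -0.196  0.015] yaw 141.5 len [45. 75.]
scene 31 135 [ 59.7 286.2] [-0.177  0.056  0.015] yaw 100.2 len [24. 73.]
scene 24 795 [30.8 14.8] [-0.058  3.311  0.012] yaw 90.6 len [ 198. 1164.]
scene 24 93 [326.8 145.8] [0.898 0.444 0.012] yaw 74.3 len [ 34. 115.]
scene 24 628 [  9.6 206.4] [-0.29   0.532  0.012] yaw 98.0 len [ 48. 289.]
scene 24 208 [179.7 201.8] [0.25  0.311 0.012] yaw 85.0 len [ 26. 188.]
scene 24 
[... 1784 characters left out ...]
015] yaw 72.1 len [19. 29.]
side 24 347 [309. 296.] [ 0.585 -0.194  0.012] yaw 137.7 len [33. 76.]
side 24 176 [407.  358.6] [ 0.79  -0.36   0.012] yaw 77.9 len [27. 43.]
side 21 263 [246.9 134.7] [0.38  0.531 0.01 ] yaw 54.2 len [ 62. 108.]
side 21 217 [246.1 287.6] [ 0.434 -0.172  0.01 ] yaw 75.3 len [21. 79.]
side 21 758 [423.4 387.3] [ 0.813 -0.425  0.01 ] yaw 21.6 len [54. 65.]
side 21 74 [391.4 415. ] [ 0.739 -0.484  0.01 ] yaw 86.7 len [16. 25.]
side 18 98 [210.2 287.3] [ 0.347 -0.173  0.009] yaw 104.1 len [  6. 136.]
side 18 231 [227.6 335.8] [ 0.404 -0.31   0.009] yaw 46.5 len [19. 71.]
side tray [[0.451 0.22  0.015]
 [0.415 0.138 0.015]] grey [[ 0.57175967 -0.33349129  0.0135    ]]
```

View pics/c1.png

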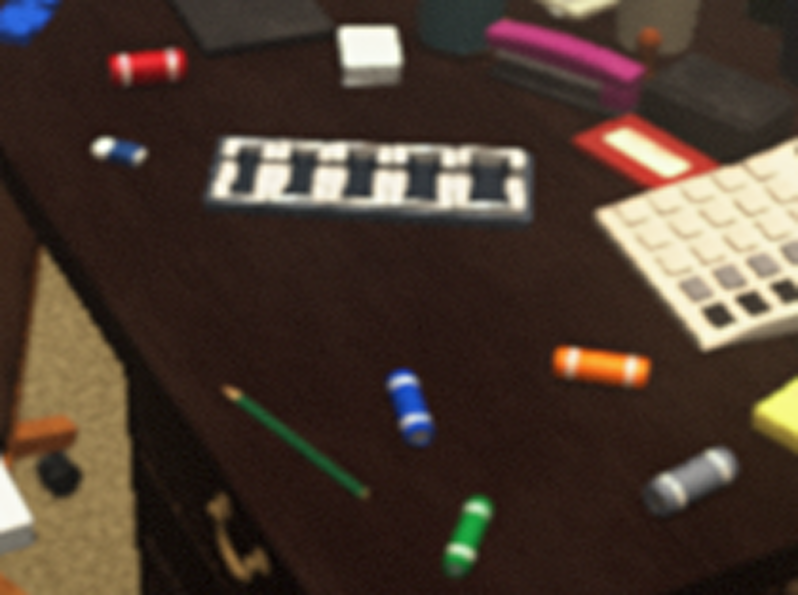

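The crop shows the tray's narrow channel at the left and its wide one at the right. A small blue and white decoy (an eraser) lies left of the tray. Before moving I'll check where the lampshade is.

Run:
```python
from h import *
from scipy.optimize import least_squares
C={n:cal(np.load(n+"0.npy",allow_pickle=True).item()) for n in("scene","side")}
for n,c in C.items(): print(n,(-c[2][:3,:3].T@c[2][:3,3]).round(3))
for a,b in [((471,147),(378,212)),((515,150),(437,222)),((458,185),(375,262))]:
    f=lambda P:np.r_[proj(C["scene"],P)[0]-a,proj(C["side"],P)[0]-b]
    s=least_squares(f,[.7,0,.3]);print(s.x.round(3),s.cost)
# grey roll axis from bands in scene (crop 655,495)->(735,465)
g=np.array([(650,498),(733,463)])/[3.8,3.5]+[190,160]
Q=ray(C["scene"],g,.0135);print(Q.round(3),np.degrees(np.arctan2(*(Q[1]-Q[0])[[1,0]])))
```

```text
scene [-0.098 -1.081  0.98 ]
side [ 0.529 -0.904  0.882]
[ 0.639 -0.473  0.516] 1.5702324475922007
[ 0.695 -0.524  0.54 ] 26.6051099075096
[ 0.652 -0.455  0.412] 4.12901610829759
[[ 0.536 -0.337  0.013]
 [ 0.611 -0.332  0.014]] 3.9677325233352865
```

The rows are not in the units I measure in: shifts go in shares of 100 cm and turns go in shares of 120 degrees. I convert before sending: -46.3 cm is -0.463, -35.6 cm is -0.356, 94.6 degrees is 0.7883.

{"api": "arm_command", "payload": {"commands": "-0.463 -0.356 0 0.7883 1;-0.463 -0.356 0 0.7883 1;-0.463 -0.356 0 0.7883 1;-0.463 -0.356 0 0.7883 1;-0.463 -0.356 0 0.7883 1;-0.463 -0.356 0 0.7883 1;-0.463 -0.356 0 0.7883 1;-0.463 -0.356 0 0.7883 1"}}

```text
time: 0.82
position: [0.4262, 0.3315, 0.2186]
ee_rot: [0.645, 0.764, 0.0, 0.0]
wrist_force: [-0.3, -0.3, 0.5]
opening: 1.001
grasp_force: 0.0
```

To row units: -23.4 cm is -0.234, 8.8 cm is 0.088, 36.9 degrees is 0.3075.

{"api": "arm_command", "payload": {"commands": "-0.234 0.088 0 0.3075 1;-0.234 0.088 0 0.3075 1;-0.234 0.088 0 0.3075 1;-0.234 0.088 0 0.3075 1;-0.234 0.088 0 0.3075 1;-0.234 0.088 0 0.3075 1;-0.234 0.088 0 0.3075 1;-0.234 0.088 0 0.3075 1;-0.234 0.088 0 0.3075 1"}}

```text
time: 1.57
position: [0.553, 0.1184, 0.2184]
ee_rot: [0.852, 0.523, -0.0, -0.0]
wrist_force: [-0.1, -0.3, -0.2]
opening: 0.999
grasp_force: 0.0
```

```bash
cat > snap.py <<'E'
import sys
from plant import status,cams
from h import *
def snap(name):
    o=status.get_obs();d=cams.get_image("wrist");cv2.imwrite(f"pics/{name}.png",d["pixels"])
    d["obs"]=o;np.save(name+".npy",d,allow_pickle=True);return o,d
if __name__=="__main__":
    o,d=snap(sys.argv[1]);print(o["time"],o["position"],o["ee_rot"],o["qvel"].round(3))
E
python3 snap.py w1
```

```text
1.5667 [0.55297065 0.11839766 0.2184085 ] [ 8.52132312e-01  5.23326320e-01 -2.00062027e-04 -2.13452677e-04] [ 0.029 -0.008  0.004 -0.001 -0.001  0.002]
```

View pics/w1.png

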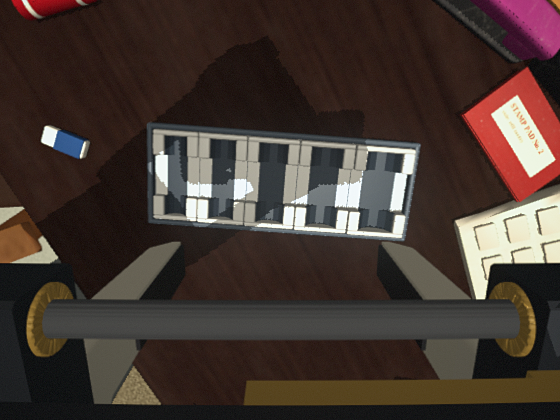

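The wrist view shows the whole tray, with corners (149,124), (419,145), (407,240) and (147,223), and a red roll corner at top left. I'll zoom in to find the channel centres.

Run:
```python
from h import *
im=cv2.imread("pics/w1.png")[115:250,140:430]
cv2.imwrite("pics/c2.png",cv2.resize(im,None,fx=2.75,fy=4,interpolation=2))
d=np.load("w1.npy",allow_pickle=True).item();c=cal(d,d["obs"])
for z in(0.,.015,.022):
    Q=ray(c,[(149,124),(419,145),(407,240),(147,223)],z)[:,:2]
    print(z,Q.round(4).tolist(),"mid",Q.mean(0).round(4),[np.linalg.norm(Q[i]-Q[(i+1)%4]).round(4) for i in range(4)],[np.degrees(np.arctan2(*(Q[b]-Q[a])[::-1])).round(2) for a,b in((0,1),(3,2),(0,3),(1,2))])
```

```text
0.0 [[0.4593, 0.2308], [0.6966, 0.0867], [0.6464, -0.0039], [0.4016, 0.1421]] mid [0.551 0.114] [np.float64(0.2776), np.float64(0.1035), np.float64(0.285), np.float64(0.1058)] [np.float64(-31.27), np.float64(-30.81), np.float64(-123.04), np.float64(-118.97)]
0.015 [[0.4642, 0.2288], [0.6922, 0.0903], [0.644, 0.0033], [0.4088, 0.1436]] mid [0.5523 0.1165] [np.float64(0.2667), np.float64(0.0995), np.float64(0.2739), np.float64(0.1016)] [np.float64(-31.27), np.float64(-30.81), np.float64(-123.04), np.float64(-118.97)]
0.022 [[0.4664, 0.2279], [0.6901, 0.092], [0.6428, 0.0067], [0.4121, 0.1443]] mid [0.5529 0.1177] [np.float64(0.2617), np.float64(0.0976), np.float64(0.2687), np.float64(0.0997)] [np.float64(-31.27), np.float64(-30.81), np.float64(-123.04), np.float64(-118.97)]
```

View pics/c2.png

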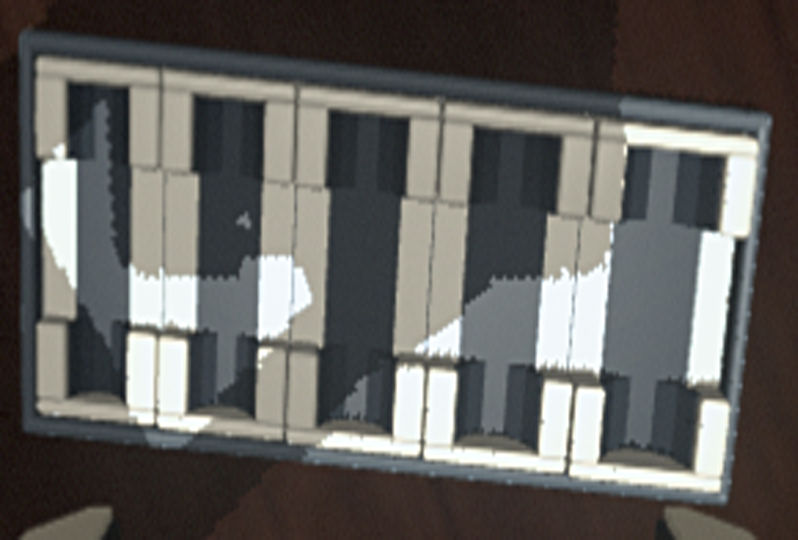

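Run:
```python
from h import *
d=np.load("w1.npy",allow_pickle=True).item();c=cal(d,d["obs"])
T={18:((67,83),(130,88),(67,395),(125,398),.015),21:((193,96),(266,101),(187,405),(256,410),.0165),24:((328,110),(409,117),(317,425),(393,428),.018),27:((473,128),(561,135),(456,435),(541,440),.0195),31:((627,152),(722,157),(603,455),(694,455),.0215)}
M={}
for n,t in T.items():
    Q=ray(c,np.array(t[:4])/[2.75,4]+[140,115],t[4])[:,:2];a=(Q[0]+Q[1])/2;b=(Q[2]+Q[3])/2
    M[n]=(a+b)/2
    print(n,M[n].round(4),"w",np.linalg.norm(Q[0]-Q[1]).round(4),np.linalg.norm(Q[2]-Q[3]).round(4),"L",np.linalg.norm(a-b).round(4),"yaw",np.degrees(np.arctan2(*(a-b)[::-1])).round(2))
P=np.array([M[n] for n in(31,27,24,21,18)]);s=np.array([0,57,110.5,161,208.5])/1000
print(np.linalg.norm(np.diff(P,axis=0),axis=1).round(4))
kx=np.polyfit(s,P[:,0],1);ky=np.polyfit(s,P[:,1],1);print(kx,ky,np.hypot(kx[0],ky[0]),np.degrees(np.arctan2(-ky[0],-kx[0])),np.c_[np.polyval(kx,s),np.polyval(ky,s)].round(4))
sd=np.load("scene0.npy",allow_pickle=True).item();cs=cal(sd)
print(proj(cs,np.c_[P,[.02]*5]).round(0).tolist())
```

```text
18 [0.4607 0.1725] w 0.0226 0.0219 L 0.0796 yaw 58.47
21 [0.5017 0.1486] w 0.0261 0.0259 L 0.0789 yaw 58.76
24 [0.5443 0.1224] w 0.0289 0.0285 L 0.08 yaw 59.22
27 [0.5903 0.0953] w 0.0314 0.0319 L 0.0782 yaw 59.82
31 [0.6381 0.0657] w 0.034 0.0342 L 0.0771 yaw 59.82
[0.0562 0.0534 0.0501 0.0474]
[-0.85104744  0.6384227 ] [0.51240877 0.06586079] 0.9934004704206856 -31.051805153862254 [[0.6384 0.0659]
 [0.5899 0.0951]
 [0.5444 0.1225]
 [0.5014 0.1484]
 [0.461  0.1727]]
[[318.0, 210.0], [301.0, 209.0], [284.0, 208.0], [269.0, 207.0], [255.0, 206.0]]
```

```bash
cat > go.py <<'E'
import sys
from plant import status
from h import *
def go(x,y,z,yaw):
    o=status.get_obs();M=R.from_quat(o["ee_rot"]).as_matrix()
    t=M.T@(np.array([x,y,z])-o["position"])*100
    cy=np.degrees(np.arctan2(M[1,1],M[0,1]));s=(cy-yaw+180)%360-180
    print("t=%.2f pos %s yaw %.2f -> cmd %.2f %.2f %.2f spin %.1f (j6 now %.0f) rows %.1f / %.1f"%(o["time"],o["position"].round(4),cy,*t,s,np.degrees(o["joint_positions"][5]),np.linalg.norm(t)/4.17,abs(s)/7.16))
if __name__=="__main__": go(*map(float,sys.argv[1:]))
E
python3 go.py .45 .374 .17 -105
```

```text
t=1.62 pos [0.5528 0.119  0.2185] yaw -26.83 -> cmd 18.12 -20.68 4.86 spin 78.2 (j6 now 36) rows 6.7 / 10.9
```

To row units: -20.7 cm is -0.207, 18.1 cm is 0.181, 78 degrees is 0.65.

{"api": "arm_command", "payload": {"commands": "0.181 -0.207 0.049 0.65 1;0.181 -0.207 0.049 0.65 1;0.181 -0.207 0.049 0.65 1;0.181 -0.207 0.049 0.65 1;0.181 -0.207 0.049 0.65 1;0.181 -0.207 0.049 0.65 1;0.181 -0.207 0.049 0.65 1;0.181 -0.207 0.049 0.65 1;0.181 -0.207 0.049 0.65 1;0.181 -0.207 0.049 0.65 1;0.181 -0.207 0.049 0.65 1;0.181 -0.207 0.049 0.65 1"}}

```text
time: 2.62
position: [0.4489, 0.3746, 0.1697]
ee_rot: [0.991, -0.132, -0.0, -0.0]
wrist_force: [-0.7, -0.5, 0.1]
opening: 0.998
grasp_force: 0.0
```

```bash
cat > find.py <<'E'
import sys
from snap import *
from go import go
GAP={"31":.0155,"27":.0135,"24":.012,"21":.0105,"18":.009}
def find(name,r,guess,zup=.0):
    o,d=snap(name);c=cal(d,o);im=d["pixels"];z=GAP[r]
    g=proj(c,[[*guess,z]])[0]
    h=cv2.cvtColor(im,cv2.COLOR_BGR2HSV)
    if r=="27": m=cv2.inRange(h,(0,0,70),(180,60,255))|cv2.inRange(h,(90,0,50),(140,90,255))
    else: m=mask(im,r)
    m=cv2.morphologyEx(m,cv2.MORPH_CLOSE,np.ones((15,15)))
    N,L,S,C=cv2.connectedComponentsWithStats(m)
    ii=[i for i in range(1,N) if S[i,4]>300]
    i=min(ii,key=lambda i:np.hypot(*(C[i]-g)))
    ys,xs=np.nonzero(L==i);box=cv2.minAreaRect(np.c_[xs,ys].astype(np.float32));B=cv2.boxPoints(box)
    Q=ray(c,B,z)[:,:2];e=[Q[1]-Q[0],Q[2]-Q[1]];e.sort(key=np.linalg.norm)
    mid=ray(c,[box[0]],z)[0]
    print(r,"px",np.round(box[0],1),np.round(box[1],1),"guess",g.round(),"mid",mid.round(4),"axis yaw",round(np.degrees(np.arctan2(e[1][1],e[1][0]))%180,2),[round(float(np.linalg.norm(v))*1000,1) for v in e],"touch",S[i,:4])
    return mid
if __name__=="__main__": find(sys.argv[1],sys.argv[2],list(map(float,sys.argv[3:5])))
E
python3 find.py w2 31 .448 .374
```

```text
31 px [290.5 193. ] [47. 82.] guess [281. 193.] mid [0.4463 0.3662 0.0155] axis yaw 164.33 [40.4, 74.1] touch [267 152  48  83]
```

View pics/w2.png

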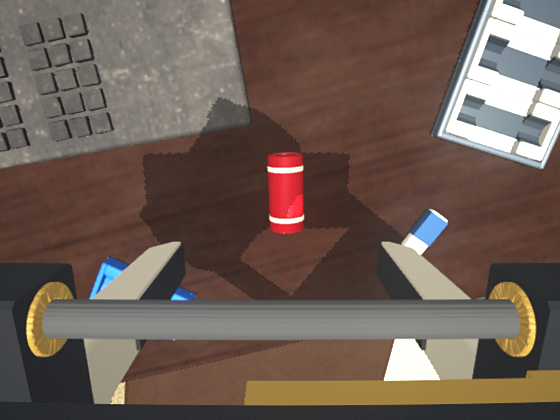

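The red roll is upright in the wrist view, spanning x 267–304 and y 152–233. The mask leaked to x=315, so I'll clean it with an opening.

```bash
sed -i 's/^    N,L,S,C=cv2.conn/    m=cv2.morphologyEx(m,cv2.MORPH_OPEN,np.ones((15,15)))\n&/' find.py
python3 - <<'E'
from h import *
d=np.load("w2.npy",allow_pickle=True).item();c=cal(d,d["obs"]);m=mask(d["pixels"],"31")
print([(y,np.nonzero(m[y,240:340])[0][[0,-1]]+240) for y in(158,180,190,200,210,225)])
Q=ray(c,[(285.5,152.5),(285.5,233),(285.5,192.7)],.0155);print(Q.round(4),np.degrees(np.arctan2(*(Q[0]-Q[1])[[1,0]])))
from go import go
x,y=Q[:2].mean(0)[:2]
go(x,y,.004,-105);go(x,y,.05,-105)
E
```

```text
[(158, array([267, 302])), (180, array([268, 302])), (190, array([268, 303])), (200, array([269, 303])), (210, array([269, 303])), (225, array([270, 303]))]
[[0.4819 0.3612 0.0155]
 [0.4116 0.38   0.0155]
 [0.4477 0.3704 0.0155]] -14.967400996709634
t=2.67 pos [0.449  0.3745 0.1698] yaw -105.14 -> cmd -0.12 0.44 16.58 spin -0.1 (j6 now 142) rows 4.0 / 0.0
t=2.67 pos [0.449  0.3745 0.1698] yaw -105.14 -> cmd -0.12 0.44 11.98 spin -0.1 (j6 now 142) rows 2.9 / 0.0
```

To row units: 16.5 cm is 0.165, 15 cm is 0.15.

{"api": "arm_command", "payload": {"commands": "-0.001 0.0045 0.04 0 0.8;-0.001 0.0045 0.08 0 0.8;-0.001 0.0045 0.12 0 0.8;-0.001 0.0045 0.15 0 0.8;-0.001 0.0045 0.165 0 0.8;-0.001 0.0045 0.165 0 0.8;-0.001 0.0045 0.165 0 0;-0.001 0.0045 0.165 0 0;-0.001 0.0045 0.165 0 0;-0.001 0.0045 0.165 0 0;-0.001 0.0045 0.165 0 0;-0.001 0.0045 0.165 0 0"}}

```text
time: 3.67
position: [0.4482, 0.3694, 0.0049]
ee_rot: [0.992, -0.129, 0.0, -0.0]
wrist_force: [0.1, 0.1, -0.4]
opening: 0.417
grasp_force: 0.0
```

```bash
python3 go.py .6384 .0659 .08 -31
```

```text
t=3.67 pos [0.4482 0.3694 0.0049] yaw -104.86 -> cmd 26.17 24.46 -7.51 spin -73.9 (j6 now 142) rows 8.8 / 10.3
```

To row units: -8 cm is -0.08, -6 cm is -0.06.

{"api": "arm_command", "payload": {"commands": "0 0 0 0 0;0 0 0 0 0;0 0 0 0 0;0 0 0 0 0;0 0 -0.01 0 0;0 0 -0.03 0 0;0 0 -0.06 0 0;0 0 -0.08 0 0"}}

```text
time: 4.33
position: [0.4483, 0.3693, 0.0873]
ee_rot: [0.992, -0.129, 0.0, -0.0]
wrist_force: [0.3, -0.2, -1.2]
opening: 0.325
grasp_force: 29.9
```

```bash
python3 go.py .6384 .0659 .085 -31
```

```text
t=4.33 pos [0.4483 0.3693 0.0873] yaw -104.87 -> cmd 26.16 24.45 0.23 spin -73.9 (j6 now 142) rows 8.6 / 10.3
```

To row units: 26.15 cm is 0.2615, 24.45 cm is 0.2445, -74 degrees is -0.6167.

{"api": "arm_command", "payload": {"commands": "0.01 0.01 0.002 -0.025 0;0.032 0.03 0.002 -0.075 0;0.058 0.054 0.002 -0.1333 0;0.084 0.078 0.002 -0.1917 0;0.11 0.103 0.002 -0.25 0;0.136 0.127 0.002 -0.3083 0;0.162 0.152 0.002 -0.3667 0;0.188 0.176 0.002 -0.425 0;0.214 0.2 0.002 -0.4833 0;0.238 0.222 0.002 -0.5417 0;0.254 0.238 0.002 -0.5917 0;0.2615 0.2445 0.002 -0.6167 0"}}

```text
time: 5.33
position: [0.6392, 0.0629, 0.083]
ee_rot: [0.869, 0.495, -0.0, 0.0]
wrist_force: [0.1, 0.3, -2.4]
opening: 0.325
grasp_force: 29.9
```

{"api": "arm_command", "payload": {"commands": "0 0 0 0 0;0 0 0 0 0"}}

```text
time: 5.5
position: [0.638, 0.0656, 0.0828]
ee_rot: [0.87, 0.492, -0.0, -0.0]
wrist_force: [0.2, -0.1, -2.7]
opening: 0.323
grasp_force: 29.9
```

```bash
python3 go.py .6384 .0659 .01 -31; python3 snap.py w3
```

```text
t=5.50 pos [0.638  0.0656 0.0828] yaw -31.03 -> cmd 0.05 0.02 7.28 spin -0.0 (j6 now 35) rows 1.7 / 0.0
5.5 [0.63801688 0.06559355 0.08278751] [ 8.70485574e-01  4.92193854e-01 -2.25113486e-04 -1.55332599e-04] [ 0.022 -0.01   0.013  0.002 -0.002  0.024]
```

View pics/w3.png

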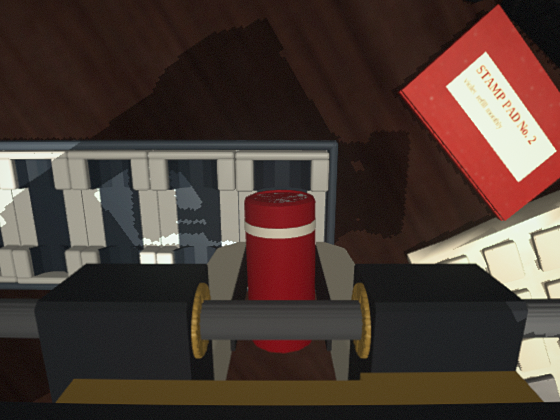

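Run:
```python
from h import *
d=np.load("w1.npy",allow_pickle=True).item();c=cal(d,d["obs"])
u=np.array([np.cos(np.radians(-31.05)),np.sin(np.radians(-31.05))])
for z in(.0,.005,.02):
  for n,pts,o in(("31",[(700,300),(733,300),(752,300)],(.6384,.0659)),("18",[(75,230),(42,230),(25,230)],(.461,.1727))):
    Q=ray(c,np.array(pts)/[2.75,4]+[140,115],z)[:,:2];print(z,n,((Q-o)@u).round(4))
```

```text
0.0 31 [0.0207 0.0335 0.0409]
0.0 18 [-0.0128 -0.0254 -0.0319]
0.005 31 [0.0191 0.0317 0.039 ]
0.005 18 [-0.0113 -0.0238 -0.0302]
0.02 31 [0.0142 0.0263 0.0333]
0.02 18 [-0.0068 -0.0188 -0.025 ]
```

To row units: 7.2 cm is 0.072, 7 cm is 0.07.

{"api": "arm_command", "payload": {"commands": "0 0 0.02 0 0;0 0 0.04 0 0;0 0 0.052 0 0;0 0 0.06 0 0;0 0 0.066 0 0;0 0 0.07 0 0;0 0 0.072 0 0;0 0 0.072 0 0"}}

```text
time: 6.22
position: [0.6383, 0.0659, 0.0109]
ee_rot: [0.87, 0.493, 0.0, 0.0]
wrist_force: [0.1, 0.4, -2.4]
opening: 0.322
grasp_force: 29.9
```

To row units: 0.1 cm is 0.001, 0.05 cm is 0.0005.

{"api": "arm_command", "payload": {"commands": "0 0 0.0005 0 0;0 0 0.001 0 0;0 0 0.001 0 0.36;0 0 0.001 0 0.4;0 0 0.001 0 0.45;0 0 0.001 0 0.48;0 0 0.001 0 0.48"}}

```text
time: 6.8
position: [0.638, 0.0661, 0.0098]
ee_rot: [0.87, 0.493, -0.0, -0.0]
wrist_force: [-3.5, 2.4, 2.4]
opening: 0.477
grasp_force: 2.7
```

To row units: -13 cm is -0.13, -10 cm is -0.1.

{"api": "arm_command", "payload": {"commands": "0 0 -0.01 0 0.5;0 0 -0.03 0 0.5;0 0 -0.06 0 0.7;0 0 -0.1 0 0.7;0 0 -0.13 0 0.7"}}

```text
time: 7.22
position: [0.6384, 0.0658, 0.1433]
ee_rot: [0.87, 0.493, 0.001, 0.0]
wrist_force: [0.7, 0.1, 0.9]
opening: 0.661
grasp_force: 0.0
```

```bash
python3 go.py .56 -.32 .16 -86; python3 snap.py w4
```

```text
t=7.22 pos [0.6384 0.0658 0.1433] yaw -30.87 -> cmd -37.13 13.07 -1.68 spin 55.1 (j6 now 34) rows 9.4 / 7.7
7.2167 [0.63839286 0.06578534 0.14333235] [8.69815486e-01 4.93376222e-01 8.26200066e-04 4.90986627e-04] [ 0.001 -0.21  -0.37   0.001  0.561 -0.   ]
```

View pics/w4.png

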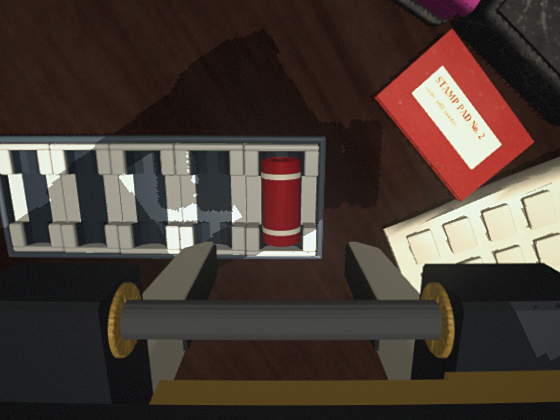

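The red roll lies between the cradles in the widest channel (281,200). Next is the grey roll.

To row units: -37.1 cm is -0.371, 13 cm is 0.13, 55 degrees is 0.4583.

{"api": "arm_command", "payload": {"commands": "-0.371 0.13 -0.017 0.4583 0.8;-0.371 0.13 -0.017 0.4583 0.8;-0.371 0.13 -0.017 0.4583 0.8;-0.371 0.13 -0.017 0.4583 0.8;-0.371 0.13 -0.017 0.4583 0.8;-0.371 0.13 -0.017 0.4583 0.8;-0.371 0.13 -0.017 0.4583 0.8;-0.371 0.13 -0.017 0.4583 0.8;-0.371 0.13 -0.017 0.4583 0.8;-0.371 0.13 -0.017 0.4583 0.8;-0.371 0.13 -0.017 0.4583 0.8;-0.371 0.13 -0.017 0.4583 0.8"}}

```text
time: 8.27
position: [0.559, -0.3202, 0.157]
ee_rot: [0.999, 0.035, 0.0, 0.0]
wrist_force: [-0.0, -0.6, -0.2]
opening: 0.803
grasp_force: 0.0
```

```bash
python3 find.py w5 27 .572 -.3335; python3 go.py .572 -.3335 .05 -86
```

```text
27 px [296.  181.9] [83.1 33.3] guess [297. 181.] mid [ 0.5715 -0.3325  0.0135] axis yaw 8.67 [27.4, 71.5] touch [278 141  37  83]
t=8.32 pos [ 0.5593 -0.3192  0.1569] yaw -85.91 -> cmd 1.16 1.52 10.69 spin 0.1 (j6 now 54) rows 2.6 / 0.0
```

View pics/w5.png

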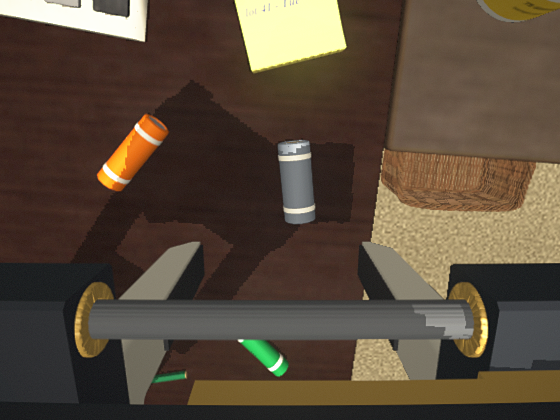

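The grey roll is at (296,182), leaning slightly. I align the gripper and take it.

```bash
python3 go.py .5708 -.3327 .0045 -82
```

```text
t=8.32 pos [ 0.5593 -0.3192  0.1569] yaw -85.91 -> cmd 1.04 1.43 15.24 spin -3.9 (j6 now 54) rows 3.7 / 0.5
```

To row units: 15.2 cm is 0.152, 1.43 cm is 0.0143, -4 degrees is -0.0333.

{"api": "arm_command", "payload": {"commands": "0.0104 0.0143 0.03 -0.0333 0.7;0.0104 0.0143 0.07 -0.0333 0.7;0.0104 0.0143 0.11 -0.0333 0.6;0.0104 0.0143 0.14 -0.0333 0.6;0.0104 0.0143 0.152 -0.0333 0.6;0.0104 0.0143 0.152 -0.0333 0.55;0.0104 0.0143 0.152 -0.0333 0;0.0104 0.0143 0.152 -0.0333 0;0.0104 0.0143 0.152 -0.0333 0;0.0104 0.0143 0.152 -0.0333 0;0.0104 0.0143 0.152 -0.0333 0;0.0104 0.0143 0.152 -0.0333 0"}}

```text
time: 9.32
position: [0.5712, -0.3328, 0.0056]
ee_rot: [0.997, 0.071, 0.001, 0.0]
wrist_force: [0.0, 1.9, 6.5]
opening: 0.281
grasp_force: 29.9
```

To row units: -8 cm is -0.08, -6 cm is -0.06.

{"api": "arm_command", "payload": {"commands": "0 0 0 0 0;0 0 0 0 0;0 0 0 0 0;0 0 -0.01 0 0;0 0 -0.03 0 0;0 0 -0.06 0 0;0 0 -0.08 0 0"}}

```text
time: 9.9
position: [0.5708, -0.3329, 0.0872]
ee_rot: [0.997, 0.071, 0.0, 0.0]
wrist_force: [1.2, 0.0, -1.1]
opening: 0.282
grasp_force: 29.9
```

```bash
python3 go.py .5899 .0951 .09 -31
```

```text
t=9.90 pos [ 0.5708 -0.3329  0.0872] yaw -81.88 -> cmd 7.94 -42.10 -0.30 spin -50.9 (j6 now 49) rows 10.3 / 7.1
```

To row units: -42.1 cm is -0.421, -40.3 cm is -0.403, -50.9 degrees is -0.4242.

{"api": "arm_command", "payload": {"commands": "0.003 -0.015 -0.003 -0.0167 0;0.01 -0.05 -0.003 -0.05 0;0.018 -0.09 -0.003 -0.0917 0;0.025 -0.13 -0.003 -0.1333 0;0.032 -0.17 -0.003 -0.175 0;0.04 -0.21 -0.003 -0.2167 0;0.047 -0.25 -0.003 -0.2583 0;0.055 -0.29 -0.003 -0.3 0;0.062 -0.33 -0.003 -0.3417 0;0.07 -0.37 -0.003 -0.3833 0;0.076 -0.403 -0.003 -0.4083 0;0.079 -0.421 -0.003 -0.4242 0"}}

```text
time: 10.9
position: [0.5884, 0.099, 0.0871]
ee_rot: [0.869, 0.495, -0.0, -0.0]
wrist_force: [0.4, -0.5, -2.6]
opening: 0.281
grasp_force: 29.9
```

{"api": "arm_command", "payload": {"commands": "0 0 0 0 0;0 0 0 0 0"}}

```text
time: 11.07
position: [0.5887, 0.0964, 0.087]
ee_rot: [0.87, 0.494, -0.001, -0.0]
wrist_force: [0.4, -0.3, -2.5]
opening: 0.283
grasp_force: 29.9
```

```bash
python3 go.py .5899 .0951 .0115 -31; python3 snap.py w6
```

```text
t=11.07 pos [0.5887 0.0964 0.087 ] yaw -30.82 -> cmd -0.04 0.18 7.55 spin 0.2 (j6 now 38) rows 1.8 / 0.0
11.0667 [0.58867055 0.09641217 0.08699237] [ 8.69579679e-01  4.93792324e-01 -5.39381570e-04 -1.79636536e-04] [-0.037 -0.006  0.    -0.004  0.     0.002]
```

View pics/w6.png

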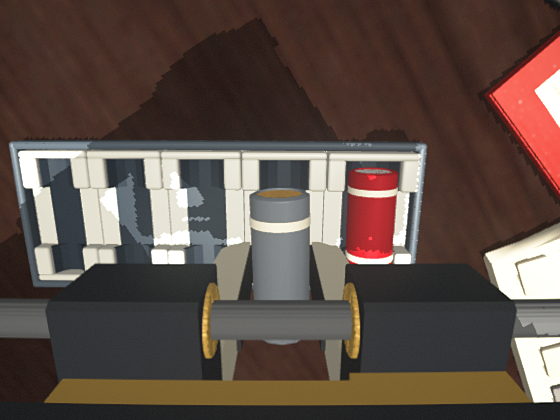

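Grey is held level over its channel, and red is seated at (372,215).

To row units: 7.6 cm is 0.076, 0.18 cm is 0.0018.

{"api": "arm_command", "payload": {"commands": "0 0.0018 0.02 0 0;0 0.0018 0.04 0 0;0 0.0018 0.055 0 0;0 0.0018 0.064 0 0;0 0.0018 0.07 0 0;0 0.0018 0.074 0 0;0 0.0018 0.076 0 0;0 0.0018 0.076 0 0"}}

```text
time: 11.78
position: [0.591, 0.0941, 0.012]
ee_rot: [0.87, 0.493, -0.0, 0.0]
wrist_force: [-2.8, -0.4, -2.5]
opening: 0.28
grasp_force: 29.9
```

{"api": "arm_command", "payload": {"commands": "0 0 0 0 0;0 0 0.0005 0 0;0 0 0.0005 0 0.31;0 0 0.0005 0 0.34;0 0 0.0005 0 0.37;0 0 0.0005 0 0.39;0 0 0.0005 0 0.39"}}

```text
time: 12.37
position: [0.5912, 0.0942, 0.0113]
ee_rot: [0.87, 0.493, 0.0, 0.0]
wrist_force: [0.1, -0.1, 0.1]
opening: 0.386
grasp_force: 0.0
```

{"api": "arm_command", "payload": {"commands": "0 0 -0.01 0 0.39;0 0 -0.03 0 0.42;0 0 -0.06 0 0.6;0 0 -0.1 0 0.7;0 0 -0.14 0 0.7;0 0 -0.14 0 0.7"}}

```text
time: 12.87
position: [0.5935, 0.0945, 0.1607]
ee_rot: [0.87, 0.493, 0.005, 0.002]
wrist_force: [0.2, 0.4, 1.2]
opening: 0.654
grasp_force: 0.0
```

```bash
python3 snap.py w7;python3 go.py .575 -.185 .16 49
python3 - <<'E'
import sys;from h import *
d=np.load("w7.npy",allow_pickle=True).item();c=cal(d,d["obs"])
g=proj(c,[[.5899,.0951,.0185]])[0].astype(int);print(g)
E
```

```text
12.8667 [0.59353711 0.09453399 0.1607338 ] [0.87021853 0.49263633 0.00497744 0.00209369] [-0.     0.041  0.081  0.    -0.103 -0.   ]
t=12.92 pos [0.5928 0.0944 0.1568] yaw -30.97 -> cmd -24.87 12.86 -0.35 spin -80.0 (j6 now 38) rows 6.7 / 11.2
[275 198]
```

To row units: -24.9 cm is -0.249, 12.9 cm is 0.129, -80 degrees is -0.6667.

{"api": "arm_command", "payload": {"commands": "-0.249 0.129 -0.003 -0.6667 0.7;-0.249 0.129 -0.003 -0.6667 0.7;-0.249 0.129 -0.003 -0.6667 0.7;-0.249 0.129 -0.003 -0.6667 0.7;-0.249 0.129 -0.003 -0.6667 0.7;-0.249 0.129 -0.003 -0.6667 0.7;-0.249 0.129 -0.003 -0.6667 0.7;-0.249 0.129 -0.003 -0.6667 0.7;-0.249 0.129 -0.003 -0.6667 0.7;-0.249 0.129 -0.003 -0.6667 0.7;-0.249 0.129 -0.003 -0.6667 0.7;-0.249 0.129 -0.003 -0.6667 0.7"}}

```text
time: 13.92
position: [0.5731, -0.1858, 0.1535]
ee_rot: [0.347, 0.938, -0.0, -0.001]
wrist_force: [0.3, -0.2, -0.7]
opening: 0.7
grasp_force: 0.0
```

Run:
```python
from find import *
m=find("w8","24",(.586,-.194));go(m[0],m[1],.004,49)
```

```text
24 px [284. 213.] [80. 28.] guess [283. 214.] mid [ 0.5858 -0.1932  0.012 ] axis yaw 140.07 [23.4, 71.3] touch [270 173  29  81]
t=13.97 pos [ 0.5732 -0.1857  0.1536] yaw 49.60 -> cmd -1.47 0.25 14.95 spin 0.6 (j6 now -70) rows 3.6 / 0.1
```

To row units: 14.9 cm is 0.149, -1.6 cm is -0.016.

{"api": "arm_command", "payload": {"commands": "-0.016 0.0025 0.03 0 0.6;-0.016 0.0025 0.07 0 0.55;-0.016 0.0025 0.11 0 0.55;-0.016 0.0025 0.138 0 0.5;-0.016 0.0025 0.149 0 0.5;-0.016 0.0025 0.149 0 0.5;-0.016 0.0025 0.149 0 0;-0.016 0.0025 0.149 0 0;-0.016 0.0025 0.149 0 0;-0.016 0.0025 0.149 0 0;-0.016 0.0025 0.149 0 0;-0.016 0.0025 0.149 0 0"}}

```text
time: 14.97
position: [0.5876, -0.1944, 0.006]
ee_rot: [0.35, 0.937, 0.0, 0.001]
wrist_force: [-0.4, 0.1, 7.7]
opening: 0.246
grasp_force: 29.7
```

{"api": "arm_command", "payload": {"commands": "0 0 0 0 0;0 0 0 0 0"}}

```text
time: 15.13
position: [0.5876, -0.1944, 0.006]
ee_rot: [0.35, 0.937, 0.0, 0.001]
wrist_force: [-0.5, 0.8, 6.2]
opening: 0.247
grasp_force: 29.7
```

To row units: -8 cm is -0.08, -6 cm is -0.06.

{"api": "arm_command", "payload": {"commands": "0 0 -0.01 0 0;0 0 -0.03 0 0;0 0 -0.06 0 0;0 0 -0.08 0 0"}}

```text
time: 15.47
position: [0.5873, -0.1943, 0.0878]
ee_rot: [0.35, 0.937, -0.0, 0.0]
wrist_force: [0.5, -0.9, -0.3]
opening: 0.246
grasp_force: 29.7
```

```bash
python3 go.py .5444 .1225 .09 -31
```

```text
t=15.47 pos [ 0.5873 -0.1943  0.0878] yaw 49.02 -> cmd 24.01 21.11 -0.24 spin 80.0 (j6 now -70) rows 7.7 / 11.2
```

To row units: 23.6 cm is 0.236, 22.4 cm is 0.224, 78 degrees is 0.65.

{"api": "arm_command", "payload": {"commands": "0.01 0.009 -0.003 0.025 0;0.03 0.026 -0.003 0.075 0;0.052 0.046 -0.003 0.1333 0;0.074 0.065 -0.003 0.1917 0;0.096 0.084 -0.003 0.25 0;0.118 0.104 -0.003 0.3083 0;0.14 0.123 -0.003 0.3667 0;0.162 0.142 -0.003 0.425 0;0.184 0.162 -0.003 0.4833 0;0.206 0.181 -0.003 0.5417 0;0.224 0.197 -0.003 0.6 0;0.236 0.207 -0.003 0.65 0"}}

```text
time: 16.47
position: [0.5441, 0.1189, 0.0887]
ee_rot: [0.863, 0.505, 0.0, -0.0]
wrist_force: [0.3, 0.2, -3.0]
opening: 0.25
grasp_force: 29.7
```

To row units: 0.4 cm is 0.004, 2 degrees is 0.0167.

{"api": "arm_command", "payload": {"commands": "0.004 0.004 0 0.0167 0;0.004 0.004 0 0.0167 0;0.004 0.004 0 0.0167 0"}}

```text
time: 16.72
position: [0.5501, 0.1183, 0.0884]
ee_rot: [0.87, 0.493, -0.0, 0.0]
wrist_force: [-0.8, -0.3, -0.7]
opening: 0.251
grasp_force: 29.7
```

```bash
python3 go.py .5444 .1225 .0115 -31; python3 snap.py w9
```

```text
t=16.72 pos [0.5501 0.1183 0.0884] yaw -30.86 -> cmd 0.07 -0.70 7.69 spin 0.1 (j6 now 40) rows 1.9 / 0.0
16.7167 [0.55006371 0.1182896  0.08838388] [ 8.69758165e-01  4.93478188e-01 -1.05009796e-04  3.32603337e-05] [-0.014 -0.004  0.008  0.001 -0.    -0.012]
```

View pics/w9.png

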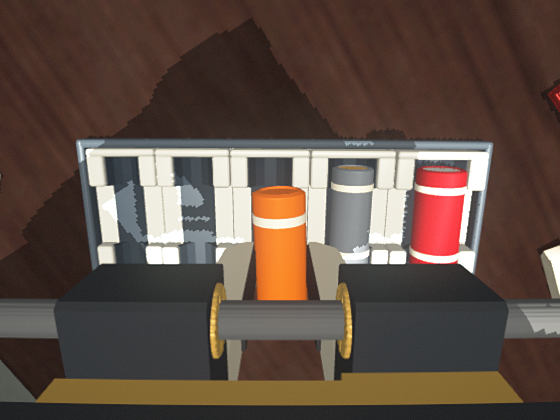

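Grey (351,210) and red (440,215) are seated, and orange is held level. I shift -0.7 cm along tool y and lower it.

To row units: 7.7 cm is 0.077, 7.4 cm is 0.074.

{"api": "arm_command", "payload": {"commands": "0.0005 -0.007 0 0 0;0.0005 -0.007 0.02 0 0;0.0005 -0.007 0.04 0 0;0.0005 -0.007 0.055 0 0;0.0005 -0.007 0.064 0 0;0.0005 -0.007 0.07 0 0;0.0005 -0.007 0.074 0 0;0.0005 -0.007 0.077 0 0;0.0005 -0.007 0.077 0 0"}}

```text
time: 17.52
position: [0.5444, 0.1224, 0.0115]
ee_rot: [0.87, 0.493, 0.0, -0.0]
wrist_force: [-2.3, -0.4, -0.8]
opening: 0.249
grasp_force: 29.7
```

```bash
python3 go.py .5444 .1225 .0108 -31
```

```text
t=17.52 pos [0.5444 0.1224 0.0115] yaw -30.98 -> cmd 0.00 -0.01 0.07 spin 0.0 (j6 now 41) rows 0.0 / 0.0
```

To row units: 0.05 cm is 0.0005.

{"api": "arm_command", "payload": {"commands": "0 0 0.0005 0 0;0 0 0.0005 0 0.27;0 0 0.0005 0 0.3;0 0 0.0005 0 0.33;0 0 0.0005 0 0.35;0 0 0.0005 0 0.35"}}

```text
time: 18.02
position: [0.5446, 0.1223, 0.0108]
ee_rot: [0.87, 0.493, 0.0, 0.0]
wrist_force: [-0.3, -0.4, 0.5]
opening: 0.35
grasp_force: 0.0
```

To row units: -14 cm is -0.14, -10 cm is -0.1.

{"api": "arm_command", "payload": {"commands": "0 0 -0.01 0 0.35;0 0 -0.03 0 0.37;0 0 -0.06 0 0.6;0 0 -0.1 0 0.7;0 0 -0.14 0 0.7;0 0 -0.14 0 0.7"}}

```text
time: 18.52
position: [0.5469, 0.1228, 0.1599]
ee_rot: [0.87, 0.493, 0.005, 0.002]
wrist_force: [1.0, -0.1, 2.3]
opening: 0.609
grasp_force: 0.0
```

```bash
python3 snap.py w10; python3 go.py .435 -.165 .16 -16
```

```text
18.5167 [0.54690815 0.12281216 0.15994364] [0.87022702 0.49262265 0.0049798  0.00174838] [-0.001  0.042  0.084  0.    -0.106  0.   ]
t=18.57 pos [0.5462 0.1227 0.1561] yaw -30.97 -> cmd -30.38 5.28 -0.51 spin -15.0 (j6 now 41) rows 7.4 / 2.1
```

To row units: -30.4 cm is -0.304, 5.3 cm is 0.053, -15 degrees is -0.125.

{"api": "arm_command", "payload": {"commands": "-0.304 0.053 -0.003 -0.125 0.7;-0.304 0.053 -0.003 -0.125 0.7;-0.304 0.053 -0.003 -0.125 0.7;-0.304 0.053 -0.003 -0.125 0.7;-0.304 0.053 -0.003 -0.125 0.7;-0.304 0.053 -0.003 -0.125 0.7;-0.304 0.053 -0.003 -0.125 0.7;-0.304 0.053 -0.003 -0.125 0.7;-0.304 0.053 -0.003 -0.125 0.7;-0.304 0.053 -0.003 -0.125 0.7"}}

```text
time: 19.4
position: [0.4328, -0.1663, 0.1533]
ee_rot: [0.799, 0.601, -0.0, -0.0]
wrist_force: [-0.2, 0.6, 0.4]
opening: 0.7
grasp_force: 0.0
```

Run:
```python
from find import *
m=find("w11","21",(.436,-.17));go(m[0],m[1],.003,-16)
```

```text
21 px [285.5 200.5] [79. 23.] guess [286. 199.] mid [ 0.4354 -0.1715  0.0105] axis yaw 74.5 [19.2, 69.5] touch [274 161  24  80]
t=19.45 pos [ 0.4332 -0.1655  0.1533] yaw -16.04 -> cmd -0.52 0.38 15.03 spin -0.0 (j6 now -8) rows 3.6 / 0.0
```

To row units: 15 cm is 0.15, 0.38 cm is 0.0038.

{"api": "arm_command", "payload": {"commands": "-0.006 0.0038 0.03 0 0.6;-0.006 0.0038 0.07 0 0.5;-0.006 0.0038 0.11 0 0.5;-0.006 0.0038 0.138 0 0.45;-0.006 0.0038 0.15 0 0.45;-0.006 0.0038 0.15 0 0.45;-0.006 0.0038 0.15 0 0;-0.006 0.0038 0.15 0 0;-0.006 0.0038 0.15 0 0;-0.006 0.0038 0.15 0 0;-0.006 0.0038 0.15 0 0;-0.006 0.0038 0.15 0 0"}}

```text
time: 20.45
position: [0.4358, -0.1723, 0.0042]
ee_rot: [0.798, 0.602, 0.0, 0.0]
wrist_force: [0.6, 3.9, 5.3]
opening: 0.215
grasp_force: 30.0
```

{"api": "arm_command", "payload": {"commands": "0 0 0 0 0;0 0 0 0 0"}}

```text
time: 20.62
position: [0.4359, -0.1723, 0.0042]
ee_rot: [0.799, 0.602, 0.0, 0.0]
wrist_force: [0.1, 3.7, 5.3]
opening: 0.214
grasp_force: 30.0
```

To row units: -8 cm is -0.08, -6 cm is -0.06.

{"api": "arm_command", "payload": {"commands": "0 0 -0.01 0 0;0 0 -0.03 0 0;0 0 -0.06 0 0;0 0 -0.08 0 0;0 0 -0.08 0 0"}}

```text
time: 21.03
position: [0.4368, -0.1732, 0.0884]
ee_rot: [0.799, 0.602, 0.001, 0.003]
wrist_force: [1.0, 0.5, -2.0]
opening: 0.215
grasp_force: 30.0
```

```bash
python3 go.py .5014 .1484 .085 -31
```

```text
t=21.03 pos [ 0.4368 -0.1732  0.0884] yaw -15.98 -> cmd 32.70 -2.65 0.29 spin 15.0 (j6 now -9) rows 7.9 / 2.1
```

To row units: 32.7 cm is 0.327, -2.65 cm is -0.0265, 15 degrees is 0.125.

{"api": "arm_command", "payload": {"commands": "0.01 -0.001 0 0.0083 0;0.035 -0.003 0 0.0167 0;0.07 -0.006 0 0.0333 0;0.105 -0.009 0 0.05 0;0.14 -0.011 0 0.0667 0;0.175 -0.014 0 0.0833 0;0.21 -0.017 0 0.1 0;0.245 -0.02 0 0.1167 0;0.28 -0.023 0 0.125 0;0.31 -0.025 0 0.125 0;0.325 -0.0265 0 0.125 0;0.327 -0.0265 0 0.125 0"}}

```text
time: 22.03
position: [0.4996, 0.1515, 0.0827]
ee_rot: [0.87, 0.494, -0.001, -0.0]
wrist_force: [0.3, -0.7, -2.0]
opening: 0.219
grasp_force: 30.0
```

{"api": "arm_command", "payload": {"commands": "0 0 0 0 0;0 0 0 0 0"}}

```text
time: 22.2
position: [0.4995, 0.1485, 0.0831]
ee_rot: [0.87, 0.493, -0.001, 0.0]
wrist_force: [-0.2, 0.3, -1.9]
opening: 0.217
grasp_force: 30.0
```

```bash
python3 go.py .5014 .1484 .0102 -31; python3 snap.py w12
```

```text
t=22.20 pos [0.4995 0.1485 0.0831] yaw -30.98 -> cmd 0.09 0.17 7.29 spin 0.0 (j6 now 45) rows 1.7 / 0.0
22.2 [0.49954546 0.14853966 0.08308493] [ 8.70258429e-01  4.92595117e-01 -5.62379808e-04  2.64873841e-05] [-0.016 -0.008 -0.    -0.    -0.     0.   ]
```

View pics/w12.png

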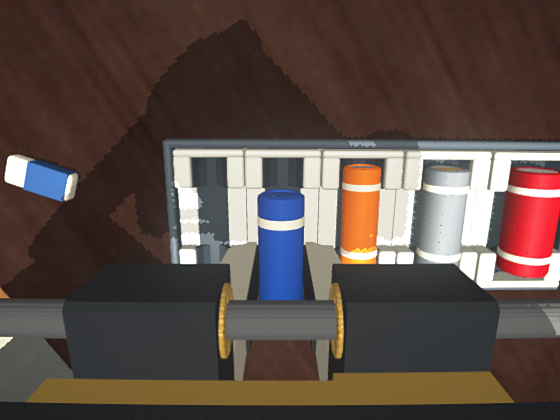

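Three rolls are seated and blue is aligned over its channel (281,210).

To row units: 7.25 cm is 0.0725, 0.17 cm is 0.0017.

{"api": "arm_command", "payload": {"commands": "0.001 0.0017 0.02 0 0;0.001 0.0017 0.04 0 0;0.001 0.0017 0.055 0 0;0.001 0.0017 0.064 0 0;0.001 0.0017 0.07 0 0;0.001 0.0017 0.0725 0 0;0.001 0.0017 0.0725 0 0"}}

```text
time: 22.83
position: [0.502, 0.1489, 0.0113]
ee_rot: [0.87, 0.492, -0.0, 0.0]
wrist_force: [0.0, 0.5, -1.7]
opening: 0.215
grasp_force: 30.0
```

To row units: 0.1 cm is 0.001, 0.05 cm is 0.0005.

{"api": "arm_command", "payload": {"commands": "0 0 0.0005 0 0;0 0 0.001 0 0;0 0 0.001 0 0.24;0 0 0.001 0 0.27;0 0 0.001 0 0.3;0 0 0.001 0 0.31;0 0 0.001 0 0.31"}}

```text
time: 23.42
position: [0.502, 0.1493, 0.0103]
ee_rot: [0.87, 0.493, 0.0, 0.0]
wrist_force: [-0.1, -0.5, -0.5]
opening: 0.312
grasp_force: 0.0
```

To row units: -14 cm is -0.14, -10 cm is -0.1.

{"api": "arm_command", "payload": {"commands": "0 0 -0.01 0 0.31;0 0 -0.03 0 0.33;0 0 -0.06 0 0.6;0 0 -0.1 0 0.7;0 0 -0.14 0 0.7;0 0 -0.14 0 0.7"}}

```text
time: 23.92
position: [0.5043, 0.1499, 0.1592]
ee_rot: [0.87, 0.493, 0.005, 0.001]
wrist_force: [-0.0, -0.2, 1.6]
opening: 0.57
grasp_force: 0.0
```

```bash
python3 go.py .405 -.3 .15 -44
```

```text
t=23.92 pos [0.5043 0.1499 0.1592] yaw -30.97 -> cmd -43.69 14.63 0.71 spin 13.0 (j6 now 45) rows 11.1 / 1.8
```

To row units: -43.7 cm is -0.437, 14.6 cm is 0.146, 13 degrees is 0.1083.

{"api": "arm_command", "payload": {"commands": "-0.437 0.146 -0.002 0.1083 0.7;-0.437 0.146 -0.002 0.1083 0.7;-0.437 0.146 -0.002 0.1083 0.7;-0.437 0.146 -0.002 0.1083 0.7;-0.437 0.146 -0.002 0.1083 0.7;-0.437 0.146 -0.002 0.1083 0.7;-0.437 0.146 -0.002 0.1083 0.7;-0.437 0.146 -0.002 0.1083 0.7;-0.437 0.146 -0.002 0.1083 0.7;-0.437 0.146 -0.002 0.1083 0.7;-0.437 0.146 -0.002 0.1083 0.7;-0.437 0.146 -0.002 0.1083 0.7"}}

```text
time: 24.92
position: [0.4004, -0.3056, 0.1526]
ee_rot: [0.921, 0.389, -0.0, 0.001]
wrist_force: [0.4, 0.1, -1.0]
opening: 0.699
grasp_force: 0.0
```

{"api": "arm_command", "payload": {"commands": "0 0 0 0 0.7;0 0 0 0 0.6"}}

```text
time: 25.08
position: [0.4021, -0.3003, 0.1524]
ee_rot: [0.921, 0.391, 0.0, -0.0]
wrist_force: [-0.0, 0.6, 1.0]
opening: 0.668
grasp_force: 0.0
```

Run:
```python
from find import *
m=find("w13","18",(.406,-.3085));go(m[0],m[1],.003,-44)
```

```text
18 px [291.5 200. ] [78. 19.] guess [291. 199.] mid [ 0.4059 -0.3096  0.009 ] axis yaw 46.75 [15.9, 68.7] touch [282 161  20  79]
t=25.13 pos [ 0.4024 -0.2998  0.1524] yaw -43.95 -> cmd -0.47 0.93 14.94 spin 0.1 (j6 now 4) rows 3.6 / 0.0
```

{"api": "arm_command", "payload": {"commands": "-0.005 0.0093 0.03 0 0.6;-0.005 0.0093 0.07 0 0.5;-0.005 0.0093 0.11 0 0.45;-0.005 0.0093 0.138 0 0.4;-0.005 0.0093 0.15 0 0.4;-0.005 0.0093 0.1505 0 0.4;-0.005 0.0093 0.1505 0 0;-0.005 0.0093 0.1505 0 0;-0.005 0.0093 0.1505 0 0;-0.005 0.0093 0.1505 0 0;-0.005 0.0093 0.1505 0 0;-0.005 0.0093 0.1505 0 0"}}

```text
time: 26.13
position: [0.4059, -0.3105, 0.0024]
ee_rot: [0.92, 0.391, 0.001, 0.0]
wrist_force: [0.3, 4.2, 7.7]
opening: 0.183
grasp_force: 30.0
```

{"api": "arm_command", "payload": {"commands": "0 0 0 0 0;0 0 0 0 0"}}

```text
time: 26.3
position: [0.4059, -0.3105, 0.0024]
ee_rot: [0.92, 0.391, 0.001, 0.0]
wrist_force: [1.3, 5.0, 6.2]
opening: 0.185
grasp_force: 30.0
```

To row units: -8 cm is -0.08, -6 cm is -0.06.

{"api": "arm_command", "payload": {"commands": "0 0 -0.01 0 0;0 0 -0.03 0 0;0 0 -0.06 0 0;0 0 -0.08 0 0;0 0 -0.08 0 0"}}

```text
time: 26.72
position: [0.4067, -0.3119, 0.0867]
ee_rot: [0.92, 0.391, 0.001, 0.003]
wrist_force: [0.1, -0.6, -0.1]
opening: 0.183
grasp_force: 30.0
```

```bash
python3 go.py .461 .1727 .082 -31
```

```text
t=26.72 pos [ 0.4067 -0.3119  0.0867] yaw -43.98 -> cmd 38.64 -29.74 0.30 spin -13.0 (j6 now 4) rows 11.7 / 1.8
```

To row units: 35 cm is 0.35, 32.3 cm is 0.323, -12 degrees is -0.1.

{"api": "arm_command", "payload": {"commands": "0.01 -0.008 0 -0.0083 0;0.035 -0.027 0 -0.0167 0;0.067 -0.051 0 -0.025 0;0.099 -0.076 0 -0.0333 0;0.131 -0.101 0 -0.0417 0;0.163 -0.125 0 -0.05 0;0.195 -0.15 0 -0.0583 0;0.227 -0.175 0 -0.0667 0;0.259 -0.199 0 -0.075 0;0.291 -0.224 0 -0.0833 0;0.323 -0.249 0 -0.0917 0;0.35 -0.269 0 -0.1 0"}}

```text
time: 27.72
position: [0.4535, 0.1309, 0.0808]
ee_rot: [0.874, 0.486, -0.0, -0.0]
wrist_force: [0.3, 0.1, -1.1]
opening: 0.184
grasp_force: 30.0
```

```bash
python3 go.py .461 .1727 .082 -31
```

```text
t=27.72 pos [0.4535 0.1309 0.0808] yaw -31.83 -> cmd 3.94 -1.57 -0.12 spin -0.8 (j6 now 45) rows 1.0 / 0.1
```

To row units: 3.9 cm is 0.039, 3.4 cm is 0.034, -0.8 degrees is -0.0067.

{"api": "arm_command", "payload": {"commands": "0.02 -0.008 0 -0.0067 0;0.034 -0.014 0 -0.0067 0;0.039 -0.016 0 -0.0067 0;0.039 -0.016 0 -0.0067 0;0.039 -0.016 0 -0.0067 0"}}

```text
time: 28.13
position: [0.4613, 0.1692, 0.0811]
ee_rot: [0.871, 0.491, -0.001, -0.0]
wrist_force: [-0.4, -0.2, -1.8]
opening: 0.182
grasp_force: 30.0
```

```bash
python3 go.py .461 .1727 .009 -31; python3 snap.py w14
```

```text
t=28.13 pos [0.4613 0.1692 0.0811] yaw -31.15 -> cmd 0.29 -0.21 7.21 spin -0.1 (j6 now 48) rows 1.7 / 0.0
28.1333 [0.46132565 0.16917854 0.08105411] [ 8.70979173e-01  4.91319561e-01 -6.06900562e-04 -2.54616432e-05] [-0.02  -0.01   0.003 -0.     0.001 -0.001]
```

View pics/w14.png

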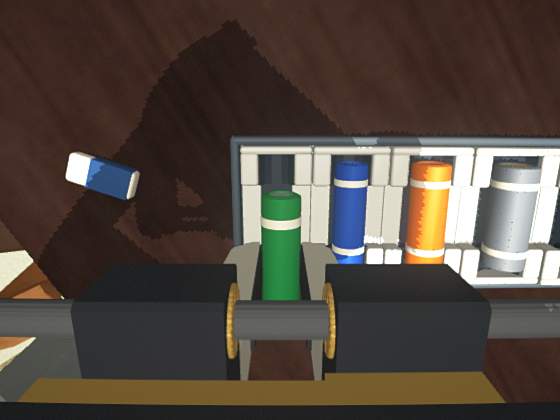

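Blue, orange and grey are seated and green is aligned over the narrow channel (281,245). I lower it.

To row units: 7.15 cm is 0.0715, 6.9 cm is 0.069.

{"api": "arm_command", "payload": {"commands": "0.003 -0.002 0 0 0;0.003 -0.002 0.02 0 0;0.003 -0.002 0.04 0 0;0.003 -0.002 0.055 0 0;0.003 -0.002 0.064 0 0;0.003 -0.002 0.069 0 0;0.003 -0.002 0.0715 0 0;0.003 -0.002 0.0715 0 0"}}

```text
time: 28.85
position: [0.4619, 0.173, 0.0103]
ee_rot: [0.871, 0.491, 0.0, 0.0]
wrist_force: [-0.3, 0.5, -0.8]
opening: 0.187
grasp_force: 30.0
```

```bash
python3 go.py .461 .1727 .0078 -31
```

```text
t=28.85 pos [0.4619 0.173  0.0103] yaw -31.20 -> cmd -0.07 -0.06 0.25 spin -0.2 (j6 now 49) rows 0.1 / 0.0
```

To row units: 0.25 cm is 0.0025, 0.2 cm is 0.002.

{"api": "arm_command", "payload": {"commands": "-0.0005 -0.0005 0.001 0 0;-0.0005 -0.0005 0.002 0 0;-0.0005 -0.0005 0.0025 0 0;-0.0005 -0.0005 0.0025 0 0.21;-0.0005 -0.0005 0.0025 0 0.24;-0.0005 -0.0005 0.0025 0 0.27;-0.0005 -0.0005 0.0025 0 0.28;-0.0005 -0.0005 0.0025 0 0.28"}}

```text
time: 29.52
position: [0.4611, 0.1731, 0.0078]
ee_rot: [0.871, 0.491, 0.0, 0.0]
wrist_force: [0.7, 0.5, 0.6]
opening: 0.278
grasp_force: 0.0
```

To row units: -16 cm is -0.16, -14 cm is -0.14.

{"api": "arm_command", "payload": {"commands": "0 0 -0.01 0 0.28;0 0 -0.03 0 0.3;0 0 -0.06 0 0.6;0 0 -0.1 0 0.7;0 0 -0.14 0 0.7;0 0 -0.16 0 0.7"}}

```text
time: 30.02
position: [0.4618, 0.1733, 0.1735]
ee_rot: [0.871, 0.491, 0.003, 0.001]
wrist_force: [-0.1, -0.2, 1.0]
opening: 0.537
grasp_force: 0.0
```

To row units: 9 cm is 0.09, -4 cm is -0.04.

{"api": "arm_command", "payload": {"commands": "0 0.09 -0.04 0 0.7;0 0.09 -0.04 0 0.7;0 0.09 -0.04 0 0.7;0 0.09 -0.04 0 0.7;0 0.09 -0.04 0 0.7;0 0.09 -0.04 0 0.7"}}

```text
time: 30.52
position: [0.5374, 0.1267, 0.2074]
ee_rot: [0.871, 0.491, -0.0, -0.0]
wrist_force: [0.9, 0.2, -0.1]
opening: 0.7
grasp_force: 0.0
```

```bash
python3 snap.py w15
python3 - <<'E'
from h import *
im=cv2.imread("pics/w15.png");d=np.load("w15.npy",allow_pickle=True).item();c=cal(d,d["obs"])
for n,r,p,z in((18,"18",(.461,.1727),.014),(21,"21",(.5014,.1484),.0155),(24,"24",(.5444,.1225),.017),(31,"31",(.6384,.0659),.0205)):
    m=cv2.morphologyEx(mask(im,r),cv2.MORPH_CLOSE,np.ones((9,9)));g=proj(c,[[*p,z]])[0]
    N,L,S,C=cv2.connectedComponentsWithStats(m);i=min([i for i in range(1,N) if S[i,4]>200],key=lambda i:np.hypot(*(C[i]-g)))
    q=ray(c,C[i],z)[0];print(n,S[i],C[i].round(),g.round(),((q[:2]-p)*1000).round(1))
cv2.imwrite("pics/c3.png",cv2.resize(im[90:270,100:460],None,fx=2.2,fy=3.2,interpolation=2))
E
```

```text
30.5167 [0.53740545 0.1266731  0.2074413 ] [ 8.71087908e-01  4.91127007e-01 -2.96352169e-04 -1.77548983e-04] [ 0.01  -0.006  0.011 -0.001 -0.004 -0.   ]
18 [ 179  149   22   70 1182] [190. 183.] [191. 185.] [0.1 1.6]
21 [ 226  148   23   71 1398] [238. 182.] [238. 185.] [0.8 2.3]
24 [ 276  148   25   72 1668] [289. 183.] [289. 185.] [0.6 2. ]
31 [ 385  149   37   74 2250] [402. 185.] [402. 185.] [0.2 0. ]
```

View pics/c3.png

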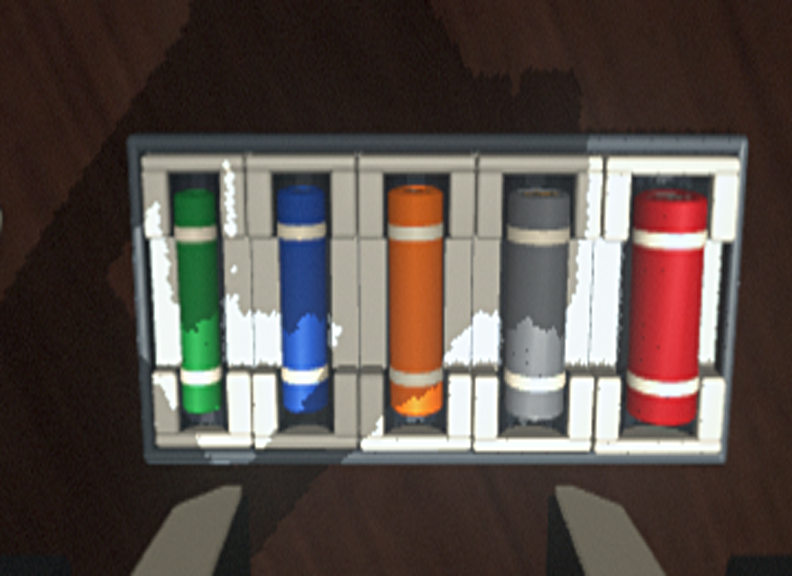

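All five rolls lie seated between the end walls, in order from green to red, and the arm is clear. I'm handing the job in.

```bash
python3 -c "
from plant import robot;print(robot.close_job())"
```

```text
the job is handed in; nothing more can be done
None
```

All five coin rolls are seated in their own channels, in order from thickest to thinnest; the job was handed in at about 31 s with the arm clear.

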